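Press home the three push pins of a filter cover in order

TASK

Three push pins in the cover of the round filter housing still stand proud. With the fingertips, press each one lightly straight down until its head rests on the collar below it, in this order: the large round pin first, then the square one, and the small round one last. Do not press hard, do not grip, lift or shift the housing, leave the other things alone, and finish with the hand clear.

Things in the scene. Friction and masses are not known exactly. Their poses are not given: they have to be found in the camera images.
- housing: round metal filter housing, 160 mm across the foot, loose on the worktop at any yaw, 2 to 3 kg. Origin: centre of its underside; z up. Grey cover at 46 mm height, with boss and ribs up to 49 mm, and three black collars, tops at 50 mm. The pins stand in them 45 mm from the axis: in the housing's frame the large one at 90 degrees (+y), the square at 210, the small at 330.
- pin_large_head (a point): centre of the flat top of the large round push pin: grey plastic head, round, 30 mm across, in a collar 40 mm across. The head is 5 mm thick on a thinner stem. The point moves with the pin: 63 mm above the housing's underside when fully out, 55 mm when home.
- pin_large (a joint): how far the large round pin is pushed in, m: 0 is fully out (gap of 8 mm between head and collar), 0.008 is home, head resting on the collar, a hard stop. Starts between 0 and 0.002. It slides straight down against about 3 N of friction (a little more when pushed faster) and stays where it is left; no spring.
- pin_square_head (a point): centre of the flat top of the square push pin: grey plastic head, square, 20 x 20 mm, in a round collar 36 mm across. The head is 5 mm thick on a thinner stem. The point moves with the pin: 63 mm above the housing's underside when fully out, 55 mm when home.
- pin_square (a joint): how far the square pin is pushed in, m: 0 is fully out (gap of 8 mm between head and collar), 0.008 is home, head resting on the collar, a hard stop. Starts between 0 and 0.002. It slides straight down against about 3 N of friction (a little more when pushed faster) and stays where it is left; no spring.
- pin_small_head (a point): centre of the flat top of the small round push pin: grey plastic head, round, 12 mm across, in a collar 22 mm across. The head is 5 mm thick on a thinner stem. The point moves with the pin: 63 mm above the housing's underside when fully out, 55 mm when home.
- pin_small (a joint): how far the small round pin is pushed in, m: 0 is fully out (gap of 8 mm between head and collar), 0.008 is home, head resting on the collar, a hard stop. Starts between 0 and 0.002. It slides straight down against about 3 N of friction (a little more when pushed faster) and stays where it is left; no spring.
- wax_tin: loose bystander, to be left alone: round wax tin, 70 mm wide, 45 mm high; origin under its centre
- tape_measure: loose bystander, to be left alone: yellow tape measure, 78 x 37 mm, 71 mm high; origin under its centre
- stain_tin: loose bystander, to be left alone: round stain tin, 68 mm wide, 85 mm high; origin under its centre
- carpenter_pencil: loose bystander, to be left alone: red carpenter's pencil lying flat, 172 mm long; origin under its centre
- wrench_13: loose bystander, to be left alone: flat steel spanner lying behind the housing, 185 mm long, 8 mm thick; origin under its centre
- masking_roll: loose bystander, to be left alone: roll of masking tape lying flat, 100 mm wide, 24 mm high; origin under its centre

How it is judged:
By the outcome, as a careful person would: the job done as asked, in the order asked, and still so for the second after the job is handed in, with the robot touching nothing.
It also fails if it takes over 48 s, if anything falls off the work surface, if the arm or the gripper's body presses on something with over 40 N, if the wrist force passes 120 N, or if a joint passes its speed limit or range.

ROBOT

A 6-joint arm with a two-finger parallel gripper is mounted at the origin on the work surface; the furniture and walls round the work are solid. World frame = base frame: x ahead of the robot, y to its left, z up, the work surface at z = 0. Lengths are in mm, angles in rad, forces in N, time in s.
With the tool pointing down it reaches from about 275 to 825 mm from the base axis. Payload 5.2 kg.
Tool frame: the origin (TCP) lies at the very end of the fingers, on their centre line; the grasp point (between the pads) lies 19 mm behind it; z points along the fingers, y is the line along which they close (so a half turn about z gives the same grasp; the last joint's range is limited). The gripper opens to 93 mm and grips with 3 to 60 N. Pads are 15 mm wide; open, the fingers measure 128 mm over their backs; the gripper's body (75 mm by 188 mm) begins 65 mm behind the grasp point.
Start: joints at [0.913, 0.259, 1.535, -0, 1.348, -0.203], TCP at [241.585, 494.107, 218.653] pointing down, gripper open.
Joint ranges: [-3.14, 3.14], [-0.91, 2.08], [0.19, 2.58], [-1.22, 4.36], [0.22, 2.71], [-3.12, 3.12]. Speed limits (rad/s): [2.57, 2.57, 3.14, 3.14, 3.14, 3.14].

INTERFACE

Orientations are given as [roll, pitch, yaw] about the fixed x, y, z axes, in that order (R = Rz(yaw) Ry(pitch) Rx(roll)).
In Python, from bench import robot gives the robot as it stands. The module is installed in compiled form; this text tells all that it offers. Calls block until the motion is done:
- robot.move_ptp(position, orientation): joint-space move of the TCP to a pose.
- robot.move_linear(position, ori=None, speed=150, f_stop=None): straight line of the TCP; ori=None keeps the orientation; speed is the mean speed in mm/s. With f_stop (N) it stops when the force on the tool has changed by that much, and returns True; else False.
- robot.move_j(angles): joint-space move.
- robot.move_gripper(opening): opening from 0.0 (shut) to 1.0 (fully open); the grip force is fixed at half the most; returns when the fingers have stopped.
- robot.sleep(seconds).
- robot.inverse_kinematics(position, orientation): joint angles nearest the present ones, or None.
- robot.get_image(name): name is "scene" or "top"; returns a dict with "img" (480x640x3 uint8, blue, green, red), "fovy" (degrees; the focal length in pixels is half the picture's height over the tangent of half this angle, whatever the lens; pixels are square), "cx", "cy" (the principal point, pixels), "k1" (the pictures are not rectified: a ray, as slopes to the right and down, at radius r is drawn at 1 + k1 r^2 times it, then the intrinsics apply), "eye" and "orientation" of the camera in the world. Camera axes: x right, y down, z forward; pixel columns grow to the right and rows downward; lengths in mm; the calibration is good to about 2 mm. A picture is of the moment at which its call begins. There is no depth.
A pose or a line that the arm cannot do raises robot.MotionError and nothing moves.
- robot.hand_in(): hands the job in; it is judged then, once.
Readings, each from a call of its own:
- robot.current_t(): time.
- robot.current_qpos(): joint angles.
- robot.current_joint_vel(): joint speeds.
- robot.current_joint_efforts(): joint torques, N m.
- robot.current_tcp_pos(): TCP position.
- robot.current_eef_rot(): TCP orientation.
- robot.current_contact_force(): force on the tool from outside, world axes, zero at the start.
- robot.current_ft_torque(): the same for the moment, N m.
- robot.current_gripper_width(): opening from 0.0 (shut) to 1.0 (fully open).
- robot.current_finger_force(): force on a finger pad.
Only numpy, scipy, OpenCV 4.12 (cv2) and the standard library are available. Lean on these libraries where they do the work, as an engineer would, in place of code of your own. Each camera call takes 0.05 s, during which the arm holds its last target. There are 200 camera calls.

## Working session

There is one attempt and no reset: what is moved stays moved. The work goes in short steps, each a Python script; the robot and the scene stay as the last script left them, time stands still between calls to the robot, and variables do not carry over. Pictures are saved under pics/ and viewed, at most 10 in all, crops included, and the job is handed in when it is done.

```bash
mkdir -p pics
python3 - <<'E'
from bench import robot
import cv2
for n in ("scene","top"):
    d=robot.get_image(n); cv2.imwrite(f"pics/{n}0.png",d["img"]); print(n,{k:v for k,v in d.items() if k!="img"})
print(robot.current_t(),robot.current_eef_rot(),robot.current_gripper_width())
E
```

```text
scene {'fovy': 47.12987537018326, 'cx': 316.78507221020516, 'cy': 246.69697288473932, 'k1': -0.1582103333842936, 'eye': array([  43.27052599, -221.1920995 ,  784.1032819 ]), 'orientation': array([-2.47213574, -0.0178598 , -0.92969182])}
top {'fovy': 54.16341740461785, 'cx': 317.5483606199817, 'cy': 248.8393407638099, 'k1': 0.03285567469781019, 'eye': array([ 441.07612269,  116.37437418, 1056.51131819]), 'orientation': array([-3.07709257, -0.01392015, -1.54550007])}
0.1 [-3.13998848e+00 -3.21303081e-04  2.68678612e+00] 1.0017597282604258
```

View pics/scene0.png

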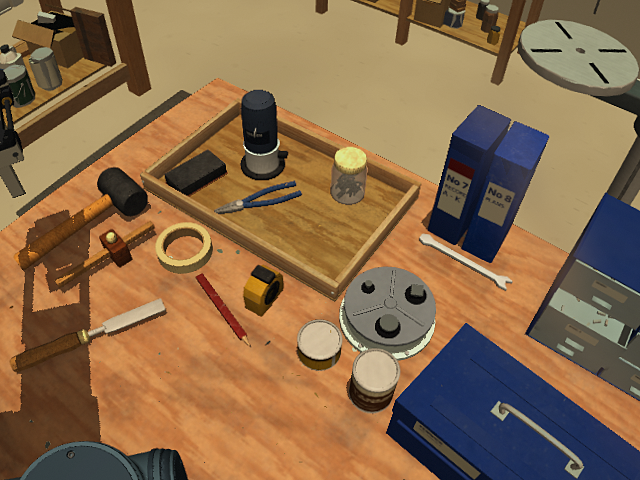

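View pics/top0.png

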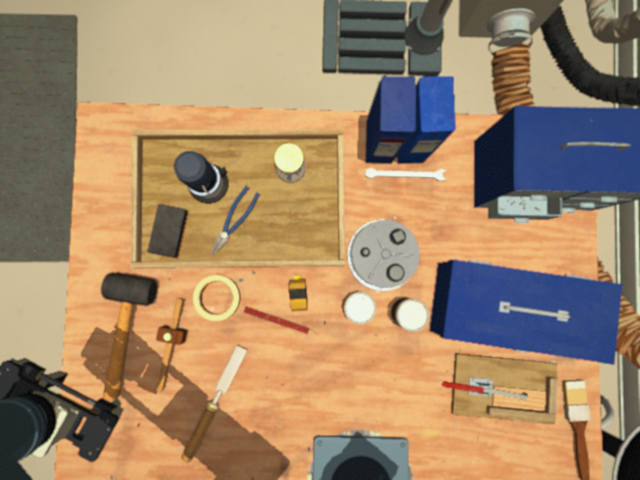

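The housing is at about (385,254) in the top view and (388,312) in the scene view. In the top view, large is near (396,272), square (398,236) and small (365,252). I'll enlarge the crops.

Run:
```python
import cv2,numpy as np
s=cv2.imread("pics/scene0.png")[255:365,330:445]; t=cv2.imread("pics/top0.png")[210:300,338:433]
f=lambda i,k:cv2.resize(i,None,fx=k,fy=k,interpolation=cv2.INTER_CUBIC)
a=f(s,4);b=f(t,4); h=max(a.shape[0],b.shape[0]); o=np.zeros((h,800,3),np.uint8)
a=cv2.resize(a,(400,int(a.shape[0]*400/a.shape[1]))); b=cv2.resize(b,(400,int(b.shape[0]*400/b.shape[1])))
o[:a.shape[0],:400]=a;o[:b.shape[0],400:]=b
o=np.clip(o.astype(float)*1.6,0,255).astype(np.uint8)
cv2.imwrite("pics/crop0.png",o)
```

```text
(no output)
```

View pics/crop0.png

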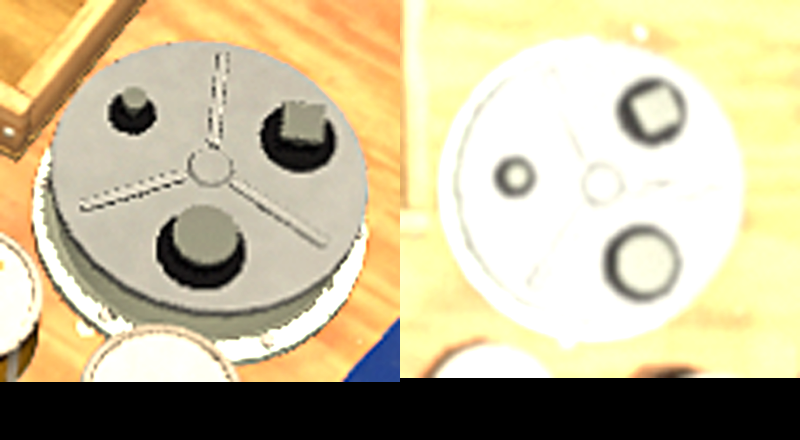

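```bash
cat > h.py <<'E'
import numpy as np,cv2
from scipy.spatial.transform import Rotation as Ro
def ray(d,p):
    f=240/np.tan(np.radians(d["fovy"])/2); q=(np.array(p,float)-[d["cx"],d["cy"]])/f; s=q.copy()
    for _ in range(20): s=q/(1+d["k1"]*(s@s))
    return d["eye"],Ro.from_euler("xyz",d["orientation"]).as_matrix()@np.r_[s,1]
def onz(d,p,z):
    e,v=ray(d,p); return e+v*(z-e[2])/v[2]
def tri(d1,p1,d2,p2):
    e1,v1=ray(d1,p1);e2,v2=ray(d2,p2)
    s=np.linalg.lstsq(np.c_[v1,-v2],e2-e1,rcond=None)[0]
    a,b=e1+s[0]*v1,e2+s[1]*v2; return (a+b)/2,np.linalg.norm(a-b)
E
python3 - <<'E'
from bench import robot
from h import *
T=robot.get_image("top");S=robot.get_image("scene")
g=cv2.cvtColor(T["img"],cv2.COLOR_BGR2GRAY)
x0,y0=345,215
k=8;c=cv2.resize(g[y0:295,x0:425],None,fx=k,fy=k,interpolation=cv2.INTER_CUBIC)
m=(c<95).astype(np.uint8)
cs,hi=cv2.findContours(m,cv2.RETR_CCOMP,cv2.CHAIN_APPROX_NONE)
for i,q in enumerate(cs):
    a=cv2.contourArea(q)
    if a<300: continue
    M=cv2.moments(cv2.convexHull(q)); p=np.array([M["m10"],M["m01"]])/M["m00"]; p=(p+.5)/k-.5+[x0,y0]
    print("hole" if hi[0,i,3]>=0 else "outer",round(a/k/k,1),p.round(2),onz(T,p,62 if hi[0,i,3]>=0 else 50)[:2].round(1))
for n,t,s in (("L",(395.5,272.3),(389.5,321.7)),("Q",(398.5,235.8),(417.1,289.2)),("s",(365.3,252),(368.5,282.6))):
    P,e=tri(T,t,S,s); print(n,P.round(1),round(e,1),"scene@62",onz(S,s,62)[:2].round(1),"top@62",onz(T,t,62)[:2].round(1))
E
```

```text
outer 58.7 [392.91 272.11] [460.7 -58.9]
outer 27.9 [364.55 251.81] [502.7   2.8]
outer 77.2 [396.46 236.57] [537.4 -65.4]
L [460.7 -63.4  59.5] 1.7 scene@62 [459.8 -64.6] top@62 [460.2 -62.3]
Q [538.1 -67.8  60.7] 0.0 scene@62 [537.2 -68.1] top@62 [538.  -67.5]
s [501.9   2.   59.7] 0.8 scene@62 [500.8   1. ] top@62 [501.6   2.6]
```

Run:
```python
from bench import robot
from h import *
pts=[(460.,-63.4),(537.6,-67.8),(501.2,1.8)]
for yaw in (np.pi/2,-np.pi/2):
    print(yaw,[None if (q:=robot.inverse_kinematics([*p,z],[np.pi,0,yaw])) is None else q.round(2) for p in pts[:2] for z in (150,54)])
robot.move_gripper(0.0)
yaw=np.pi/2
robot.move_ptp([*pts[0],150],[np.pi,0,yaw])
print(robot.current_t(),robot.current_tcp_pos(),robot.current_contact_force(),robot.current_gripper_width())
robot.move_linear([*pts[0],70],speed=100); robot.sleep(.3)
print(robot.current_t(),robot.current_tcp_pos(),robot.current_contact_force())
hit=robot.move_linear([*pts[0],53.5],speed=7,f_stop=7)
print(hit,robot.current_t(),robot.current_tcp_pos(),robot.current_contact_force())
```

```text
1.5707963267948966 [array([-0.38,  0.17,  1.83,  0.  ,  1.14, -0.38]), array([-0.38,  0.29,  1.95, -0.  ,  0.9 , -0.38]), array([-0.33,  0.3 ,  1.65,  0.  ,  1.19, -0.33]), array([-0.33,  0.41,  1.76,  0.  ,  0.97, -0.33])]
-1.5707963267948966 [array([-0.38,  0.17,  1.83, -0.  ,  1.14,  2.76]), array([-0.38,  0.29,  1.95, -0.  ,  0.9 ,  2.76]), array([-0.33,  0.3 ,  1.65, -0.  ,  1.19,  2.81]), array([-0.33,  0.41,  1.76, -0.  ,  0.97,  2.81])]
3.8083 [460.17885636 -62.75426744 150.10386197] [0.13707603 0.43300914 1.12923399] 0.007487980287007459
5.0583 [460.23694461 -63.52658943  70.4041178 ] [ 1.16288685 -0.84026191 -0.70622185]
True 6.925 [460.00484429 -63.39364055  55.25244715] [-0.43263561  0.70323572  4.34843575]
```

```bash
cat > press.py <<'E'
from bench import robot
def rd(s): print(s,round(robot.current_t(),2),robot.current_tcp_pos().round(2),robot.current_contact_force().round(1),flush=True)
def press(p,f=8,z0=68):
    robot.move_linear([*p,z0],speed=80); robot.sleep(.3); rd("pre")
    h=robot.move_linear([*p,53.5],speed=7,f_stop=f); rd(h)
def again(p,f=10):
    robot.move_linear([*p,58],speed=20); robot.sleep(.3); rd("pre2")
    h=robot.move_linear([*p,53],speed=4,f_stop=f); rd(h)
E
python3 - <<'E'
from press import *
pts=[(460.,-63.4),(537.6,-67.8),(501.2,1.8)]
again(pts[0])
robot.move_linear([*pts[0],90],speed=80)
robot.move_linear([*pts[1],90],speed=120)
press(pts[1]); again(pts[1])
robot.move_linear([*pts[1],90],speed=80)
E
```

```text
pre2 7.53 [459.88 -63.36  57.87] [ 0.6 -0.4  0.3]
True 8.33 [460.02 -63.41  55.27] [-0.5  0.1  3.5]
pre 10.45 [537.88 -67.89  68.45] [-0.4 -0.6  0.5]
True 12.08 [537.59 -67.8   55.26] [ 0.2 -0.8  4.1]
pre2 12.68 [537.5  -67.77  57.87] [ 0.8  0.6 -0.1]
True 13.53 [537.61 -67.8   55.26] [-0.2  0.4  3.8]
```

Run:
```python
from press import *
import cv2,numpy as np
p=(501.2,1.8)
robot.move_linear([*p,90],speed=120)
press(p); again(p)
robot.move_linear([*p,160],speed=120)
robot.move_ptp([241.6,494.1,218.7],[np.pi,0,2.687])
rd("end")
s=robot.get_image("scene")["img"][240:370,310:450]; a=cv2.resize(s,None,fx=4,fy=4,interpolation=cv2.INTER_CUBIC)
cv2.imwrite("pics/end.png",np.clip(a*1.5,0,255).astype(np.uint8))
o=cv2.imread("pics/scene0.png")[240:370,310:450]; d=cv2.absdiff(o,s).max(2)>60
print(d.sum(),np.argwhere(d).mean(0) if d.any() else 0)
```

```text
pre 15.66 [501.49   1.7   68.36] [-0.2  0.1  0.1]
True 17.3 [501.2    1.8   55.24] [-0.9  0.3  4.1]
pre2 17.91 [501.07   1.84  57.88] [-0.1  0.6 -0.6]
True 18.74 [501.19   1.82  55.24] [0.1 0.5 5.4]
end 21.78 [242.43 493.6  218.51] [-0.4 -0.4 -0.2]
129 [68.44186047 85.7751938 ]
```

View pics/end.png

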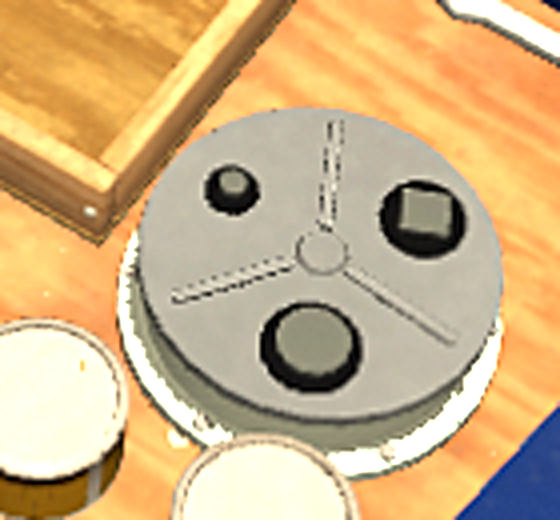

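The closing picture shows all three heads down on their collars: small at (233,183), square at (425,212) and large at (311,342) in the crop. The housing hasn't moved and the hand is clear.

```bash
python3 -c "
from bench import robot
print(robot.hand_in())"
```

```text
the job is handed in; nothing more can be done
None
```

I pressed the three pins home in the order large, square, small, stopping each press at a 7–10 N force change; the housing did not move, the hand finished clear at about 22 s, and the job is handed in.

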